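Move a slide carrier from the rinse rail to the drying rail

TASK

Take the green-topped slide carrier off the rinse rail (the one over the white tray): lift it over the red end pin, thread its open loop over the red end pin of the drying rail, and set it down so that the rail bears its weight near that free end. Then slide it along the drying rail, hanging on it all the way, up to the orange sprung buffer, press it there steadily with about 10 N for a second, and let it hang there, released and still. Never load either rail stand with more than 20 N through the carrier, and leave the blue carrier and everything else where it is.

Things in the scene. Friction and masses are not known exactly. Their poses are not given: they have to be found in the camera images.
- green_grip (a point): Centre of the green grip tab (16 mm across the rail, 36 along it, 46 high) of the carrier to move, half-way up, 33 mm above its seat. x across the rail, y along it, z up. The tab stands on a green roof block (28 across, 36 along, 10 mm high). The carrier weighs 0.2 to 0.36 kg.
- green_seat (a point): Centre of the underside of the green roof block, which rests on the rail. Below it is a loop open only along y: for 12 mm down two cheeks stand 16 mm apart, then straps flare to 44 mm apart at 33 mm down; a slide basket (84 across, 44 along) closes the loop 76 mm down and ends 100 mm down. Raise the carrier 28 to 58 mm to pass a pin; at 44 mm the rail has 14 mm play each side.
- wet_stand: Rinse rail, fixed: level steel rod 12 mm thick, top 190 mm above the bench. Origin on the bench under its middle; rod along y from -130 to +130 mm, z up. Free end y = -130 with a red upright pin (8 mm thick, at y = -126, 18 mm above the rod's top); post at +136. White tray 240 x 200 x 45 mm below. Green carrier at y = -80 to 0, blue near +95.
- dry_stand: Drying rail, fixed: same rod and height, origin under its middle, rod along y. Free end y = +130 mm, with its red pin at +126; post at -136. Orange buffer plate (44 mm wide, 18 above the roof, up to 50 mm over the rod's top) faces +y, clamped with its face anywhere from y = -30 to -70: not measured, find it by touch; touching, the seat is 18 mm from it. Near the free end: seat at y = +40 to +110.
- buffer (a joint): Compression of the orange buffer's spring in m, 0 = free, grows as it is pushed towards -y of the dry stand; 8 N per mm, 4 mm travel (10 N is 1.25 mm).
- blue_grip (a point): Centre of the blue grip tab of the other, identical carrier hanging on the rinse rail near the post; leave it hanging. It stands 33 mm above that carrier's seat.
- dish_c (a point): Glass dish, 88 mm across, 15 mm high, in the white tray; point 10 mm above its underside. Leave alone.
- stain_c (a point): Amber stain bottle, 60 mm across, 130 mm high, far side of the bench; point 10 mm above its underside. Leave alone.
- fixative_c (a point): White jar with red lid, 68 mm across, 100 mm high, far side of the bench; point 10 mm above its underside. Leave alone.
- beaker_c (a point): Glass beaker, 72 mm across, 90 mm high, far side of the bench; point 10 mm above its underside. Leave alone.
- forceps: Steel forceps, 128 mm long, lying in the white tray. Leave alone.
- tweezers: Green plastic tweezers, 128 mm long, lying in the white tray. Leave alone.
- green: The whole green-topped carrier: origin at its seat, axes as there (see green_seat).
Things that resemble listed ones, but are neither listed nor needed, are in the scene too. What is shaped like the green but yellow is not meant.

How it is judged (in metres and radians):
On the way, in this order (a step that is already met when the one before it is completed fails the run):
1. the green carrier is lifted past the end pin of the rinse rail, clear of that stand (y of green_seat in the frame of wet_stand below -0.15 m and height (world z) of green_seat above 0.17 m and contact force between green and wet_stand below 0.1 N), for 0.1 s.
2. it hangs on the drying rail near its free end, the rail bearing at least 1 N of its weight (x of green_seat in the frame of dry_stand between -0.004 and 0.004 m and z of green_seat in the frame of dry_stand between 0.186 and 0.194 m and y of green_seat in the frame of dry_stand between 0.04 and 0.11 m and contact force between green and dry_stand above 1 N), for 0.2 s.
3. hanging on the rail, it is pressed against the buffer with at least 6 N for 0.4 s (x of green_seat in the frame of dry_stand between -0.004 and 0.004 m and z of green_seat in the frame of dry_stand between 0.186 and 0.194 m and value of joint buffer above 0.00075 m and contact force between green and dry_stand above 6 N), for 0.4 s.
At the end, for the whole second after the job is handed in: The green carrier hangs upright (within 7 degrees), still and released on the drying rail, its seat on top of the rod (within 4 mm in height and sideways) and in the buffer half of the rail (seat at y below +12 mm in the drying stand's frame) (x of green_seat in the frame of dry_stand between -0.004 and 0.004 m and z of green_seat in the frame of dry_stand between 0.186 and 0.194 m and y of green_seat in the frame of dry_stand below 0.012 m and angle between green_seat's own z axis and vertical below 0.12 rad and linear speed of green below 0.03 m/s and contact force between green and the fingers below 0.1 N and contact force between green and dry_stand above 1 N); the robot touches nothing.
It fails at once if the carrier is forced against either stand or the buffer with more than 20 N (contact force between green and dry_stand above 20 N or contact force between green and wet_stand above 20 N).
It fails at once if the green carrier is lifted off the drying rail away from its free end instead of sliding (y of green_seat in the frame of dry_stand below 0.03 m and z of green_seat in the frame of dry_stand above 0.202 m).
It fails at once if the green carrier is dropped (height (world z) of green_seat below 0.14 m).
It fails at once if the blue carrier is moved by more than 25 mm (distance of blue_grip from where it was at the start of the episode above 0.025 m).
It fails at once if a bystander is moved by more than 25 mm (distance of any of dish_c, stain_c, fixative_c, beaker_c, forceps, tweezers from where it was at the start of the episode above 0.025 m).
It also fails if it takes over 72 s, if anything falls off the work surface, if the arm or the gripper's body presses on something with over 40 N, if the wrist force passes 120 N, or if a joint passes its speed limit or range.

ROBOT

A 7-joint arm with a two-finger parallel gripper is mounted at the origin on the work surface. World frame = base frame: x ahead of the robot, y to its left, z up, the work surface at z = 0. Lengths are in m, angles in degrees, forces in N, time in s.
With the tool pointing down it reaches from about 0.4 to 0.85 m from the base axis. Payload 10.4 kg.
Tool frame: the origin (TCP) lies midway between the tips of the shut fingers; the grasp point (between the pads) lies 19 mm behind it (arm.grasp_offset is the distance from the TCP to the grasp point, in m); z points along the fingers, y is the line along which they close (so a half turn about z gives the same grasp; the last joint's range is limited). The gripper opens to 85 mm and grips with 20 to 120 N. Pads are 22 mm wide; open, the fingers measure 114 mm over their backs; the gripper's body (76 mm by 85 mm) begins 54 mm behind the grasp point. The pads swing forward as they close: fully open they stand 13 mm farther back than shut.
Start: joints at [-78.53, 19.034, -3.707, 83.658, 1.238, 77.344, -5.071], TCP at [0.138, 0.61, 0.231] pointing down, gripper open.
Joint ranges: [-148.97, 148.97], [-28.65, 121.19], [-84.17, 76.75], [9.2, 138.47], [-72.65, 252.65], [3.7, 117.97], [-149.18, 149.18]. Speed limits (degrees/s): [127.2, 127.2, 159.86, 159.86, 180, 180, 180].

INTERFACE

Orientations are given as [roll, pitch, yaw] about the fixed x, y, z axes, in that order (R = Rz(yaw) Ry(pitch) Rx(roll)).
In Python, from plant import get_obs, imaging, arm gives the robot as it stands.
- The arm moves only by the shell command python3 -m pendant 'ROWS'. ROWS is JSON, a list that holds one entry, the list of rows, each a list of 5 numbers: the opening, from 0 (shut) to 1 (fully open), then the shift along the tool's x, y, z in mm, then the turn about the tool's z in rad. A call has 1 to 10 rows; each row shifts and turns the commanded pose from where the row before left it, along the tool's axes as they then stand; what a row does not reach is not made up. A row lasts 1/8 s, in which the tool goes at most 62.5 mm and 10.7 degrees, less where a joint would pass 70% of its speed; a pose out of reach is approached as far as the arm can. A call is refused whole if a number of a shift passes 62.5 or a number of a turn 0.188, either way. A call with a gripper value outside its range is refused whole. The fingers move at their own pace and stop on an object; the grip force is fixed at half the most. Time passes only in rows, so rows that do not move let the fingers close. It gives the time, the measured TCP pose, the force, the opening and the grip force at its end, in the units of the state.
- get_obs(): the state, without advancing time (a new reading comes with each control period).
- imaging.snapshot(name): name is "scene" or "top" or "wrist"; returns a dict with "pixels" (384x512x3 uint8, red, green, blue), "range_z" (384x512 float32, m along the optical axis (not along the pixel's ray), 0 where there is no reading), "fx", "fy", "cx", "cy" (pixels), "rvec" (rotation vector, rad) and "tvec" (3), from world to camera coordinates, as OpenCV has them. Camera axes: x right, y down, z forward; pixel columns grow to the right and rows downward; lengths in m; the calibration is good to about 2 mm. The wrist camera is an equidistant fisheye: a pixel r from the principal point sees the ray r / f radians off the axis. A picture is of the moment at which its call begins.
- arm.finish_job(): hands the job in; it is judged then, once.
Trained networks look in the newest picture that a camera, given by its name, has taken for a name from the list of things; names that differ only in an ending like _2 or _b are one class to them, and where a whole thing is asked for, a point or a joint stands for the part that bears it (a point fixed in the world has none). Each returns a list of dicts, best first, with "confidence" (0 to 1); they miss things now and then, are a little off and sometimes report something else, mostly with a low value. They report only what shows in the picture. A call takes as long as a camera call. They do not tell look-alikes from the thing itself.
- imaging.masks_of(camera, name): "pixels" (384x512 bool, what is visible of it).
- imaging.spot_point(camera, name): "position" ([x, y, z] in m, in world coordinates, good to about 4 mm: a listed point, or the origin of a listed thing).
The state is a dict: "clock": time; "joint_pos": joint angles; "qvel": joint speeds; "joint_efforts": joint torques, N m; "ee_pos": TCP position; "ee_rot": TCP orientation; "ft_force": force on the tool from outside, world axes, zero at the start; "ft_torque": the same for the moment, N m; "gripper_width": opening from 0.0 (shut) to 1.0 (fully open); "gripper_force": force on a finger pad.
Only numpy, scipy, OpenCV 4.12 (cv2) and the standard library are available. Lean on these libraries where they do the work, as an engineer would, in place of code of your own. Each camera call takes 0.05 s, during which the arm holds its last target. There are 200 camera calls.

## Working session

There is one attempt and no reset: what is moved stays moved. The work goes in short steps, Python scripts to look and compute and a shell command to move; the robot and the scene stay as the last step left them, time stands still between calls to the robot, and variables do not carry over. Pictures are saved under pics/ and viewed, at most 10 in all, crops included, and the job is handed in when it is done.

```bash
mkdir -p pics; ls; cat > h.py <<'E'
import numpy as np,cv2
from plant import get_obs,imaging,arm
def snap(n,f=None):
    s=imaging.snapshot(n)
    if f: cv2.imwrite('pics/'+f,cv2.cvtColor(s['pixels'],cv2.COLOR_RGB2BGR))
    return s
def cloud(s):  # world xyz per pixel (pinhole cams)
    v,u=np.mgrid[:384,:512]; z=s['range_z']
    P=np.stack([(u-s['cx'])/s['fx']*z,(v-s['cy'])/s['fy']*z,z],-1)
    R=cv2.Rodrigues(np.array(s['rvec']))[0]
    return (P-np.array(s['tvec']))@R
def proj(s,p):
    return cv2.projectPoints(np.array([p],float),np.array(s['rvec']),np.array(s['tvec']),np.array([[s['fx'],0,s['cx']],[0,s['fy'],s['cy']],[0,0,1.]]),None)[0].ravel()
E
python3 - <<'E'
from h import *
o=get_obs(); print({k:np.round(v,3) for k,v in o.items()}, arm.grasp_offset)
im=[]
for c in ['scene','top']:
    s=snap(c); im.append(s['pixels'])
    for n in ['green_grip','green_seat','wet_stand','dry_stand','blue_grip','buffer']:
        try:
            for d in imaging.spot_point(c,n)[:3]: print(c,n,round(d['confidence'],2),np.round(d['position'],3),proj(s,d['position']).round())
        except Exception as e: print(c,n,e)
cv2.imwrite('pics/a.png',cv2.cvtColor(im[0],cv2.COLOR_RGB2BGR));cv2.imwrite('pics/b.png',cv2.cvtColor(im[1],cv2.COLOR_RGB2BGR))
E
```

```text
pics
{'clock': np.float64(0.0), 'joint_pos': array([-78.53 ,  19.073,  -3.708,  83.708,   1.236,  77.342,  -5.07 ]), 'qvel': array([ 0.076,  0.01 ,  0.067,  0.108,  0.01 ,  0.156, -0.051]), 'joint_efforts': array([-0.0000e+00, -6.2544e+01,  4.9000e-02, -3.9163e+01,  1.6000e-02,
        9.0000e-03,  0.0000e+00]), 'ee_pos': array([0.138, 0.609, 0.23 ]), 'ee_rot': array([-1.79916e+02,  2.00000e-03,  1.67237e+02]), 'ft_force': array([-0.184,  0.309, -0.336]), 'ft_torque': array([ 0.032, -0.07 ,  0.042]), 'gripper_force': np.float64(0.0), 'gripper_width': np.float64(1.002)} 0.0187
scene green_grip 0.95 [0.502 0.206 0.224] [328. 226.]
scene green_grip 0.79 [0.292 0.215 0.132] [391. 193.]
scene green_grip 0.74 [0.703 0.337 0.133] [303. 367.]
scene green_seat 0.91 [0.294 0.217 0.101] [388. 201.]
scene green_seat 0.89 [0.709 0.339 0.096] [300. 376.]
scene green_seat 0.6 [0.506 0.203 0.191] [324. 236.]
scene wet_stand 0.82 [0.504 0.227 0.003] [324. 283.]
scene dry_stand 0.59 [ 0.468 -0.204  0.001] [210. 165.]
scene dry_stand 0.35 [0.519 0.324 0.219] [372. 275.]
scene blue_grip 0.9 [0.516 0.323 0.222] [373. 272.]
scene buffer it knows: beaker, blue_grip, dish, dry_stand, fixative, forceps, green, green_grip, green_seat, stain, tweezers, wet_stand
top green_grip 0.88 [0.507 0.202 0.225] [168. 191.]
top green_grip 0.76 [0.706 0.34  0.137] [119. 112.]
top green_grip 0.58 [0.295 0.215 0.13 ] [170. 289.]
top green_seat 0.86 [0.704 0.336 0.098] [126. 118.]
top green_seat 0.72 [0.292 0.216 0.098] [172. 288.]
top wet_stand 0.86 [0.506 0.222 0.004] [178. 201.]
top wet_stand 0.61 [ 0.753 -0.164  0.006] [323. 108.]
top wet_stand 0.51 [ 0.468 -0.205  0.005] [341. 215.]
top dry_stand 0.55 [ 0.468 -0.204  0.005] [341. 214.]
top blue_grip 0.7 [0.514 0.327 0.223] [110. 188.]
top buffer it knows: beaker, blue_grip, dish, dry_stand, fixative, forceps, green, green_grip, green_seat, stain, tweezers, wet_stand
```

View pics/a.png

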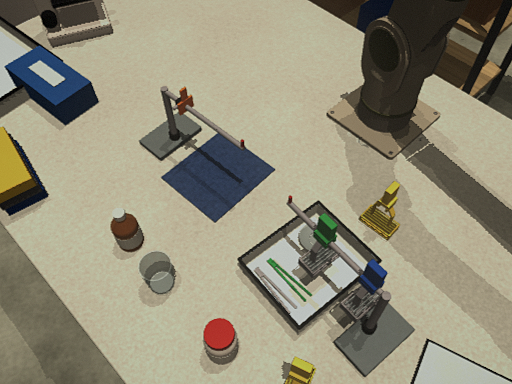

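View pics/b.png

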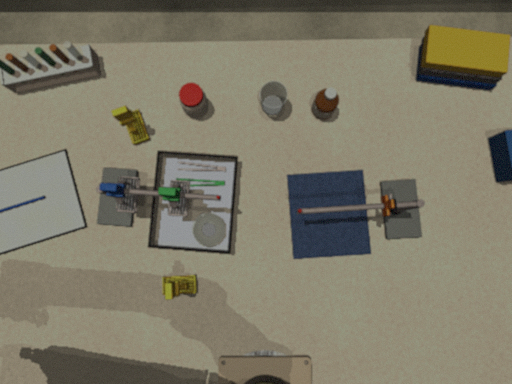

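The images show the green tab on the rinse rail over the white tray, at (326,228) in scene and (168,192) in top. The candidates are green (326,228) and the yellow look-alikes at (385,205) and (300,372), which are standing on the bench. Only the green one is over the tray at z≈0.22. Next I'll fit the rails and check an enlarged crop.

```bash
python3 - <<'E'
from h import *
for c in ['scene','top']:
    s=snap(c); C=cloud(s); rgb=s['pixels'].astype(int); hsv=cv2.cvtColor(s['pixels'],cv2.COLOR_RGB2HSV)
    z=C[...,2]; ok=s['range_z']>0
    for n,(x0,x1,y0,y1) in dict(wet=(.42,.6,.06,.4),dry=(.38,.56,-.38,-.04)).items():
        reg=ok&(C[...,0]>x0)&(C[...,0]<x1)&(C[...,1]>y0)&(C[...,1]<y1)
        m=reg&(z>.175)&(z<.198)&(hsv[...,1]<90)
        P=C[m]; 
        l=cv2.fitLine(P[:,:2].astype(np.float32),cv2.DIST_HUBER,0,.002,.01).ravel()
        for _ in range(3):
            d=(P[:,:2]-l[2:])@np.array([-l[1],l[0]]); P=P[abs(d)<.008]
            l=cv2.fitLine(P[:,:2].astype(np.float32),cv2.DIST_HUBER,0,.002,.01).ravel()
        if l[1]<0:l[:2]*=-1
        print(c,n,len(P),'yawdir',np.degrees(np.arctan2(-l[0],l[1])).round(2),'x at y',[(y,round(l[2]+(y-l[3])*l[0]/l[1],4)) for y in ((.1,.22,.3) if n=='wet' else (-.08,-.2,-.3))],'y',P[:,1].min().round(3),P[:,1].max().round(3),'z',np.percentile(P[:,2],[5,50,95]).round(3))
        for nm,(h0,h1) in dict(red=(0,5),red2=(172,180),orange=(6,16),green=(45,80),blue=(105,125)).items():
            q=reg&(z>.16)&(hsv[...,0]>=h0)&(hsv[...,0]<h1)&(hsv[...,1]>130)&(hsv[...,2]>50)
            if q.sum()>3: print('  ',nm,q.sum(),np.median(C[q],0).round(4),C[q].min(0).round(3),C[q].max(0).round(3))
    if c=='scene':
        cr=s['pixels'][170:310,270:410]; cv2.imwrite('pics/c.png',cv2.cvtColor(cv2.resize(cr,(560,560),interpolation=cv2.INTER_CUBIC),cv2.COLOR_RGB2BGR))
E
```

```text
scene wet 635 yawdir -4.91 x at y [(0.1, np.float32(0.4988)), (0.22, np.float32(0.5091)), (0.3, np.float32(0.516))] y 0.096 0.37 z [0.181 0.187 0.191]
   red 13 [0.4967 0.1028 0.2045] [0.494 0.098 0.196] [0.499 0.104 0.208]
   green 204 [0.5089 0.2046 0.2432] [0.493 0.185 0.189] [0.52  0.221 0.248]
   blue 252 [0.5195 0.3264 0.243 ] [0.503 0.307 0.187] [0.53  0.344 0.248]
scene dry 486 yawdir 3.27 x at y [(-0.08, np.float32(0.469)), (-0.2, np.float32(0.4758)), (-0.3, np.float32(0.4816))] y -0.342 -0.068 z [0.18  0.187 0.192]
   red 11 [ 0.4668 -0.0719  0.2065] [ 0.463 -0.076  0.191] [ 0.47  -0.07   0.209]
   orange 231 [ 0.4789 -0.2573  0.2004] [ 0.454 -0.273  0.171] [ 0.499 -0.253  0.24 ]
top wet 433 yawdir -4.47 x at y [(0.1, np.float32(0.4965)), (0.22, np.float32(0.5058)), (0.3, np.float32(0.5121))] y 0.096 0.369 z [0.185 0.189 0.193]
   red 7 [0.4948 0.0989 0.2085] [0.493 0.097 0.195] [0.497 0.101 0.211]
   green 141 [0.5019 0.2004 0.2451] [0.49  0.184 0.184] [0.516 0.218 0.25 ]
   blue 183 [0.5115 0.3213 0.2439] [0.5   0.306 0.181] [0.526 0.341 0.249]
top dry 635 yawdir 3.37 x at y [(-0.08, np.float32(0.4659)), (-0.2, np.float32(0.473)), (-0.3, np.float32(0.4789))] y -0.344 -0.07 z [0.185 0.189 0.193]
   red 9 [ 0.4653 -0.075   0.2071] [ 0.463 -0.077  0.188] [ 0.468 -0.071  0.211]
   orange 147 [ 0.475  -0.2573  0.2042] [ 0.455 -0.278  0.18 ] [ 0.496 -0.256  0.242]
```

View pics/c.png

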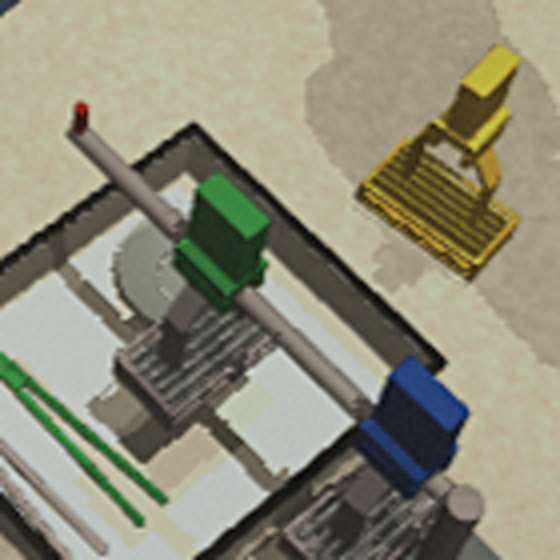

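The enlarged crop confirms it: the green tab is at crop (225,235), on the rod over the tray between the red pin at (80,115) and the blue tab at (410,430). The yellow one at (480,90) stands on the bench. I'll rise and turn so that the fingers close across the rail.

```bash
python3 -m pendant '[[[1,0,0,-10,0.179],[1,0,0,-10,0.179],[1,0,0,-10,0.179],[1,0,0,-10,0.179],[1,0,0,-10,0.179],[1,0,0,-10,0.179],[1,0,0,-10,0.179],[1,0,0,-10,0.179],[1,0,0,0,0]]]'
```

```text
clock: 1.82
ee_pos: [0.1381, 0.6099, 0.312]
ee_rot: [180.0, -0.1, 85.3]
ft_force: [0.0, 0.1, 0.1]
gripper_width: 1.003
gripper_force: 0.0
```

```bash
python3 -m pendant '[[[1,-33,36,0,0],[1,-33,36,0,0],[1,-33,36,0,0],[1,-33,36,0,0],[1,-33,36,0,0],[1,-33,36,0,0],[1,-33,36,0,0],[1,-33,36,0,0],[1,-33,36,0,0],[1,-33,36,0,0]]]'
python3 -m pendant '[[[1,-23,20,0,0],[1,-21,20,0,0],[1,0,0,0,0],[1,0,0,0,0]]]'
python3 - <<'E'
from h import *
snap('wrist','d.png'); s=imaging.snapshot('wrist')
print(s['fx'],s['cx'],s['cy'],s['rvec'],s['tvec'])
for d in imaging.spot_point('wrist','green_grip')[:2]: print(d)
for d in imaging.spot_point('wrist','green_seat')[:2]: print(d)
E
```

```text
clock: 3.08
ee_pos: [0.4699, 0.2492, 0.311]
ee_rot: [-180.0, -0.0, 85.5]
ft_force: [0.8, 0.8, 0.2]
gripper_width: 1.004
gripper_force: 0.0
clock: 3.58
ee_pos: [0.5048, 0.204, 0.3109]
ee_rot: [-180.0, -0.0, 85.4]
ft_force: [-0.3, 1.3, -0.6]
gripper_width: 1.001
gripper_force: 0.0
297.3186396354542 258.15074672576384 194.59729127150482 [-2.83037847  0.11423633  0.01925874] [-0.48578267  0.16809092  0.53061726]
{'position': [0.2909, 0.2159, 0.1333], 'confidence': 0.94}
{'position': [0.7029, 0.3353, 0.1315], 'confidence': 0.94}
{'position': [0.5018, 0.1987, 0.1874], 'confidence': 0.81}
{'position': [0.2997, 0.2123, 0.1014], 'confidence': 0.66}
```

View pics/d.png

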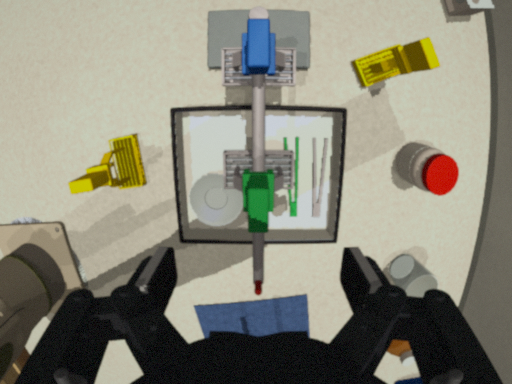

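The wrist view shows the green tab at (258,200), the rail vertical at column 258, and the fingers symmetric about column 259, so alignment is good. I'll refine with the wrist depth.

```bash
cat >> h.py <<'E'
def wcloud(s):
    v,u=np.mgrid[:384,:512]; a=(u-s['cx'])/s['fx'];b=(v-s['cy'])/s['fy'];r=np.hypot(a,b)+1e-9
    t=np.tan(r)/r; z=s['range_z']; P=np.stack([a*t*z,b*t*z,z],-1)
    return (P-np.array(s['tvec']))@cv2.Rodrigues(np.array(s['rvec']))[0]
def fit(P):
    l=cv2.fitLine(P[:,:2].astype(np.float32),cv2.DIST_HUBER,0,.002,.01).ravel()
    for _ in range(3):
        d=(P[:,:2]-l[2:])@np.array([-l[1],l[0]]); P=P[abs(d)<.008]
        l=cv2.fitLine(P[:,:2].astype(np.float32),cv2.DIST_HUBER,0,.002,.01).ravel()
    return (l if l[1]>0 else l*np.array([-1,-1,1,1])),P
E
python3 - <<'E'
from h import *
s=snap('wrist'); C=wcloud(s); hsv=cv2.cvtColor(s['pixels'],cv2.COLOR_RGB2HSV); z=C[...,2]
reg=(s['range_z']>0)&(abs(C[...,0]-.505)<.07)&(C[...,1]>.05)&(C[...,1]<.4)
l,P=fit(C[reg&(z>.18)&(z<.197)&(hsv[...,1]<90)])
print('rail yaw',np.degrees(np.arctan2(-l[0],l[1])),[(y,round(float(l[2]+(y-l[3])*l[0]/l[1]),4)) for y in (.1,.2,.3)],P[:,1].min(),np.percentile(P[:,2],[50,95]))
g=reg&(hsv[...,0]>45)&(hsv[...,0]<80)&(hsv[...,1]>130)&(z>.18)
for lo,hi in((.238,.255),(.19,.208)):
    q=C[g&(z>lo)&(z<hi)]; print('green',len(q),q.min(0),q.max(0),np.median(q,0))
r=reg&((hsv[...,0]<6)|(hsv[...,0]>172))&(hsv[...,1]>130)&(z>.18)
print('pin',np.median(C[r],0))
print(get_obs()['ee_pos'],get_obs()['ee_rot'])
E
```

```text
rail yaw -4.599331 [(0.1, 0.496), (0.2, 0.504), (0.3, 0.5121)] 0.09632890974651274 [0.18946104 0.19233487]
green 908 [0.49584279 0.18512284 0.23810885] [0.51345678 0.2204339  0.24817133] [0.50403229 0.20510985 0.24610525]
green 424 [0.48995743 0.18467763 0.19069399] [0.51858263 0.22089509 0.20799865] [0.50372057 0.20994514 0.20018499]
pin [0.49582426 0.20829162 0.38038452]
[0.50488269 0.20407357 0.31126117] [-1.79992029e+02 -1.32990789e-02  8.52982831e+01]
```

The TCP is within about 1 mm of the tab centre. I'll descend and close.

```bash
python3 -m pendant '[[[1,0,-0.6,25,0],[1,0,0,25,0],[1,0,0,25,0],[1,0,0,18,0],[1,0,0,10,0],[1,0,0,0,0]]]'
python3 -m pendant '[[[0,0,0,0,0],[0,0,0,0,0],[0,0,0,0,0],[0,0,0,0,0],[0,0,0,0,0],[0,0,0,0,0],[0,0,0,0,0]]]'
```

```text
clock: 4.58
ee_pos: [0.5046, 0.2034, 0.2081]
ee_rot: [-180.0, 0.0, 85.2]
ft_force: [0.4, 0.5, -1.3]
gripper_width: 1.0
gripper_force: 0.0
clock: 5.45
ee_pos: [0.5048, 0.2035, 0.2086]
ee_rot: [180.0, -0.0, 85.2]
ft_force: [-1.3, -0.8, 4.9]
gripper_width: 0.179
gripper_force: 58.5
```

```bash
python3 -m pendant '[[[0,0,0,-2,0],[0,0,0,-4,0],[0,0,0,-8,0],[0,0,0,-10,0],[0,0,0,-10,0],[0,0,0,-10,0],[0,0,0,0,0],[0,0,0,0,0]]]'
```

```text
clock: 6.45
ee_pos: [0.5046, 0.2033, 0.2521]
ee_rot: [-180.0, 0.0, 85.2]
ft_force: [0.3, 0.2, -3.4]
gripper_width: 0.18
gripper_force: 58.6
```

```bash
python3 -m pendant '[[[0,-12,0,0,0],[0,-20,0,0,0],[0,-25,0,0,0],[0,-25,0,0,0],[0,-25,0,0,0],[0,-25,0,0,0],[0,-25,0,0,0],[0,-20,0,0,0],[0,-13,0,0,0],[0,0,0,0,0]]]'
python3 -m pendant '[[[0,0,0,0,0],[0,0,0,0,0]]]'
python3 - <<'E'
from h import *
for c,f in(('top',None),('scene','e.png')):
    s=snap(c,f); C=cloud(s); hsv=cv2.cvtColor(s['pixels'],cv2.COLOR_RGB2HSV); z=C[...,2]
    reg=(s['range_z']>0)&(abs(C[...,0]-.475)<.06)&(C[...,1]>-.38)&(C[...,1]<-.04)
    l,P=fit(C[reg&(z>.18)&(z<.197)&(hsv[...,1]<90)])
    print(c,np.degrees(np.arctan2(-l[0],l[1])),[(y,round(float(l[2]+(y-l[3])*l[0]/l[1]),4)) for y in (0.013,-.07,-.2)],P[:,1].max())
E
```

```text
clock: 7.7
ee_pos: [0.4888, 0.0133, 0.2524]
ee_rot: [180.0, -0.0, 85.1]
ft_force: [0.4, -0.0, -3.6]
gripper_width: 0.174
gripper_force: 58.6
clock: 7.95
ee_pos: [0.4888, 0.0149, 0.2522]
ee_rot: [-180.0, 0.0, 85.3]
ft_force: [-0.3, 0.6, -3.3]
gripper_width: 0.18
gripper_force: 58.6
top 3.2948535027956267 [(0.013, 0.4607), (-0.07, 0.4655), (-0.2, 0.4729)] -0.10137369629927327
scene 3.16992239000604 [(0.013, 0.4639), (-0.07, 0.4685), (-0.2, 0.4757)] -0.07133989336728798
```

View pics/e.png

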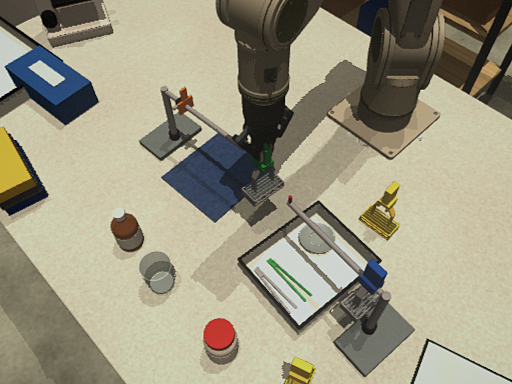

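Held carrier is at (265,165), between the two rails. The top camera matched the gripped position on the wet rail, so I'll use its drying-rail line: x 0.4606 at y 0.015, yaw 93.3.

```bash
python3 -m pendant '[[[0,0,0,0,-0.07],[0,0,0,0,-0.07],[0,0,-10,0,0],[0,0,-10,0,0],[0,0,-8,0,0],[0,0,0,0,0],[0,0,0,0,0],[0,0,0,0,0]]]'
```

```text
clock: 9.05
ee_pos: [0.461, 0.0125, 0.2523]
ee_rot: [180.0, 0.0, 93.2]
ft_force: [-0.9, -0.0, -3.1]
gripper_width: 0.181
gripper_force: 58.8
```

```bash
python3 -m pendant '[[[0,-10,0,0,0],[0,-16,0,0,0],[0,-16,0,0,0],[0,-16,0,0,0],[0,-20,0,0,0],[0,-20,0,0,0],[0,-20,0,0,0],[0,-14,0,0,0],[0,-6,0,0,0],[0,0,0,0,0]]]'
python3 - <<'E'
from h import *
for c in ('scene','wrist','top'):
    s=snap(c,'f_%s.png'%c); C=(wcloud if c=='wrist' else cloud)(s); hsv=cv2.cvtColor(s['pixels'],cv2.COLOR_RGB2HSV); z=C[...,2]
    reg=(s['range_z']>0)&(abs(C[...,0]-.475)<.06)&(C[...,1]>-.38)&(C[...,1]<-.04)
    l,P=fit(C[reg&(z>.18)&(z<.197)&(hsv[...,1]<90)])
    print(c,len(P),np.degrees(np.arctan2(-l[0],l[1])),[(y,round(float(l[2]+(y-l[3])*l[0]/l[1]),4)) for y in (-.07,-.125,-.2)],P[:,1].min(),P[:,1].max())
    g=reg&(hsv[...,0]>45)&(hsv[...,0]<80)&(hsv[...,1]>130)&(z>.18)
    if g.any(): print(C[g].min(0),C[g].max(0))
E
cd pics; python3 -c "
import cv2
a=cv2.imread('f_scene.png')[90:230,160:300];b=cv2.imread('f_wrist.png')
cv2.imwrite('f.png',cv2.hconcat([cv2.resize(a,(384,384)),b[:,100:416]]))"
```

```text
clock: 10.3
ee_pos: [0.4685, -0.1254, 0.2522]
ee_rot: [-180.0, -0.0, 93.2]
ft_force: [0.0, 0.6, -4.2]
gripper_width: 0.179
gripper_force: 58.8
scene 442 3.330513666303911 [(-0.07, 0.4679), (-0.125, 0.4711), (-0.2, 0.4755)] -0.3423566252965869 -0.0686378209150114
[ 0.45463142 -0.13904716  0.22437619] [ 0.48472934 -0.10662142  0.28790081]
wrist 1228 3.1305190474640465 [(-0.07, 0.4645), (-0.125, 0.4675), (-0.2, 0.4716)] -0.25503864581007 -0.07101568780355053
[ 0.41665595 -0.14273435  0.2160059 ] [ 0.52667564 -0.1041105   0.35418647]
top 101 2.609833193063051 [(-0.07, 0.4654), (-0.125, 0.4679), (-0.2, 0.4713)] -0.11427688021982196 -0.07028493167211622
[ 0.44909037 -0.11991324  0.23146376] [ 0.47891532 -0.08725235  0.40860655]
```

View pics/f.png

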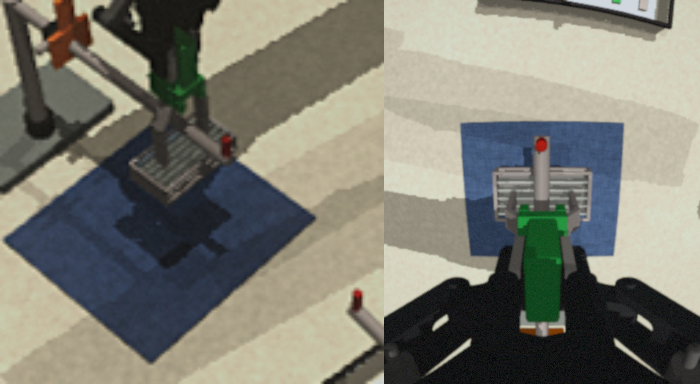

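The loop is threaded. In the scene crop the rod passes through the straps with the pin beyond. In the wrist crop the rail sits at column ~541 between the straps at 512 and 574. I'll lower it.

```bash
python3 -m pendant '[[[0,0,-0.5,8,0],[0,0,0,10,0],[0,0,0,8,0],[0,0,0,4,0],[0,0,0,2,0],[0,0,0,2,0],[0,0,0,2,0],[0,0,0,0,0],[0,0,0,0,0]]]'
```

```text
clock: 11.58
ee_pos: [0.4681, -0.1253, 0.2164]
ee_rot: [180.0, -0.0, 93.2]
ft_force: [0.8, 0.4, -2.8]
gripper_width: 0.179
gripper_force: 58.7
```

```bash
python3 -m pendant '[[[0,0,0,2,0],[0,0,0,2,0],[0,0,0,2,0],[0,0,0,1,0],[0,0,0,0,0],[0,0,0,0,0],[0,0,0,0,0]]]'
```

```text
clock: 12.45
ee_pos: [0.4681, -0.1253, 0.2093]
ee_rot: [180.0, -0.0, 93.2]
ft_force: [-0.6, -0.6, -3.6]
gripper_width: 0.178
gripper_force: 58.8
```

```bash
python3 -m pendant '[[[0,0,0,0.5,0],[0,0,0,0,0],[0,0,0,0.5,0],[0,0,0,0,0],[0,0,0,0,0]]]'
```

```text
clock: 13.08
ee_pos: [0.4681, -0.1253, 0.2086]
ee_rot: [180.0, -0.0, 93.2]
ft_force: [-3.5, 1.2, 4.7]
gripper_width: 0.177
gripper_force: 59.8
```

```bash
python3 -m pendant '[[[0,0,-0.4,-0.3,0],[0,0,0,0,0],[0,0,0,0,0],[0,0,0,0,0]]]'; python3 -m pendant '[[[0,0,0,0,0],[0,0,0,0,0]]]'
```

```text
clock: 13.58
ee_pos: [0.4678, -0.1253, 0.2086]
ee_rot: [180.0, 0.0, 93.2]
ft_force: [1.2, -0.0, 0.0]
gripper_width: 0.18
gripper_force: 59.2
clock: 13.82
ee_pos: [0.4677, -0.1253, 0.2086]
ee_rot: [180.0, -0.0, 93.2]
ft_force: [2.4, -0.1, 0.7]
gripper_width: 0.176
gripper_force: 59.2
```

```bash
python3 -m pendant '[[[0,-3,0,0,0],[0,-5,0,0,0],[0,-6,0,0,0],[0,-6,0,0,0],[0,0,0,0,0]]]'
```

```text
clock: 14.45
ee_pos: [0.4687, -0.1465, 0.2086]
ee_rot: [180.0, 0.1, 93.1]
ft_force: [1.4, -1.6, 1.7]
gripper_width: 0.182
gripper_force: 59.4
```

```bash
python3 -m pendant '[[[0,0,0,0,0]]]'
```

```text
clock: 14.58
ee_pos: [0.4687, -0.1462, 0.2086]
ee_rot: [180.0, 0.1, 93.2]
ft_force: [-0.2, -2.9, 1.0]
gripper_width: 0.177
gripper_force: 59.4
```

```bash
python3 -m pendant '[[[0,-4,0,0,0],[0,-6,0,0,0],[0,-6,0,0,0],[0,-6,0,0,0],[0,-6,0,0,0],[0,-6,0,0,0],[0,-4,0,0,0],[0,0,0,0,0]]]'
```

```text
clock: 15.58
ee_pos: [0.4708, -0.1841, 0.2086]
ee_rot: [180.0, 0.1, 93.2]
ft_force: [0.4, -0.4, 2.6]
gripper_width: 0.177
gripper_force: 59.6
```

```bash
python3 -m pendant '[[[0,-4,0,0,0],[0,-6,0,0,0],[0,-6,0,0,0],[0,-6,0,0,0],[0,-6,0,0,0],[0,-6,0,0,0],[0,-4,0,0,0],[0,0,0,0,0]]]'
```

```text
clock: 16.58
ee_pos: [0.473, -0.222, 0.2086]
ee_rot: [180.0, 0.1, 93.2]
ft_force: [1.1, 0.3, 4.2]
gripper_width: 0.178
gripper_force: 59.7
```

```bash
python3 -m pendant '[[[0,-3,0,-0.2,0],[0,-3,0,0,0],[0,-2,0,0,0],[0,0,0,0,0],[0,0,0,0,0]]]'
```

```text
clock: 17.2
ee_pos: [0.4733, -0.2296, 0.2087]
ee_rot: [-180.0, 0.0, 93.2]
ft_force: [0.5, -1.3, 0.4]
gripper_width: 0.185
gripper_force: 59.5
```

```bash
python3 -m pendant '[[[0,-1,0,0,0],[0,-1,0,0,0],[0,-1,0,0,0],[0,0,0,0,0],[0,0,0,0,0]]]'
```

```text
clock: 17.82
ee_pos: [0.4735, -0.2324, 0.2087]
ee_rot: [-180.0, 0.0, 93.2]
ft_force: [0.2, 0.8, -1.2]
gripper_width: 0.183
gripper_force: 59.3
```

```bash
python3 -m pendant '[[[0,-1,0,0,0],[0,0,0,0,0],[0,0,0,0,0]]]'
```

```text
clock: 18.2
ee_pos: [0.4736, -0.2333, 0.2087]
ee_rot: [-180.0, 0.0, 93.2]
ft_force: [0.0, 0.0, -2.0]
gripper_width: 0.182
gripper_force: 59.2
```

```bash
python3 -m pendant '[[[0,-1,0,0,0],[0,0,0,0,0],[0,0,0,0,0]]]'
```

```text
clock: 18.58
ee_pos: [0.4737, -0.2343, 0.2087]
ee_rot: [-180.0, 0.0, 93.2]
ft_force: [-0.5, -0.6, -2.4]
gripper_width: 0.184
gripper_force: 59.1
```

```bash
python3 -m pendant '[[[0,-1,0,0.1,0],[0,0,0,0,0],[0,0,0,0,0]]]'
```

```text
clock: 18.95
ee_pos: [0.4738, -0.2352, 0.2087]
ee_rot: [180.0, -0.0, 93.2]
ft_force: [-0.4, 0.3, -2.4]
gripper_width: 0.182
gripper_force: 59.0
```

```bash
python3 -m pendant '[[[0,-1,0,0,0],[0,0,0,0,0],[0,0,0,0,0]]]'
```

```text
clock: 19.32
ee_pos: [0.4739, -0.2362, 0.2087]
ee_rot: [180.0, 0.0, 93.2]
ft_force: [-0.0, -0.4, -1.0]
gripper_width: 0.182
gripper_force: 59.0
```

```bash
python3 -m pendant '[[[0,-0.7,0,0,0],[0,0,0,0,0],[0,0,0,0,0]]]'
```

```text
clock: 19.7
ee_pos: [0.4739, -0.2369, 0.2087]
ee_rot: [180.0, -0.0, 93.2]
ft_force: [0.8, 0.6, -1.6]
gripper_width: 0.181
gripper_force: 59.0
```

```bash
python3 -m pendant '[[[0,-0.7,0,0,0],[0,0,0,0,0],[0,0,0,0,0]]]'
```

```text
clock: 20.08
ee_pos: [0.4739, -0.2376, 0.2087]
ee_rot: [180.0, -0.0, 93.2]
ft_force: [0.6, -0.1, -1.3]
gripper_width: 0.179
gripper_force: 59.0
```

```bash
python3 -m pendant '[[[0,-0.7,0,0,0],[0,0,0,0,0],[0,0,0,0,0]]]'
```

```text
clock: 20.45
ee_pos: [0.474, -0.2383, 0.2087]
ee_rot: [-180.0, -0.0, 93.2]
ft_force: [-0.1, 1.5, -1.0]
gripper_width: 0.175
gripper_force: 59.0
```

```bash
python3 -m pendant '[[[0,-0.6,0,0,0],[0,0,0,0,0],[0,0,0,0,0]]]'
```

```text
clock: 20.82
ee_pos: [0.474, -0.2386, 0.2087]
ee_rot: [-180.0, -0.0, 93.2]
ft_force: [-1.7, 3.1, 0.4]
gripper_width: 0.179
gripper_force: 59.1
```

```bash
python3 -m pendant '[[[0,-0.5,0,0,0],[0,0,0,0,0],[0,0,0,0,0]]]'
```

```text
clock: 21.2
ee_pos: [0.474, -0.2389, 0.2086]
ee_rot: [-180.0, -0.1, 93.2]
ft_force: [-0.9, 4.7, 1.2]
gripper_width: 0.18
gripper_force: 59.4
```

Contact with the buffer. I'll press on in small steps.

```bash
python3 -m pendant '[[[0,-0.6,0,-0.1,0],[0,0,0,0,0],[0,0,0,0,0]]]'
```

```text
clock: 21.58
ee_pos: [0.4741, -0.2391, 0.2087]
ee_rot: [-180.0, -0.1, 93.2]
ft_force: [-1.0, 6.1, 2.0]
gripper_width: 0.182
gripper_force: 59.4
```

```bash
python3 -m pendant '[[[0,-0.6,0,0,0],[0,0,0,0,0],[0,0,0,0,0]]]'
```

```text
clock: 21.95
ee_pos: [0.4741, -0.2394, 0.2087]
ee_rot: [-180.0, -0.1, 93.3]
ft_force: [-1.4, 7.3, 3.1]
gripper_width: 0.179
gripper_force: 59.6
```

```bash
python3 -m pendant '[[[0,-0.6,0,-0.2,0],[0,-0.5,0,0,0],[0,0,0,0,0],[0,0,0,0,0]]]'
```

```text
clock: 22.45
ee_pos: [0.4741, -0.2397, 0.2087]
ee_rot: [-179.9, -0.2, 93.3]
ft_force: [-4.2, 11.0, 2.7]
gripper_width: 0.18
gripper_force: 59.7
```

```bash
python3 -m pendant '[[[0,0,0,0,0],[0,0,0,0,0]]]'
```

```text
clock: 22.7
ee_pos: [0.4741, -0.2397, 0.2087]
ee_rot: [-179.9, -0.2, 93.3]
ft_force: [-3.2, 9.7, 2.7]
gripper_width: 0.178
gripper_force: 59.7
```

```bash
python3 -m pendant '[[[0,0,0,0,0],[0,0,0,0,0],[0,0,0,0,0],[0,0,0,0,0],[0,0,0,0,0],[0,0,0,0,0],[0,0,0,0,0],[0,0,0,0,0]]]'
python3 - <<'E'
from h import *
s=snap('wrist','g.png'); C=wcloud(s); hsv=cv2.cvtColor(s['pixels'],cv2.COLOR_RGB2HSV)
s=snap('scene'); cv2.imwrite('pics/g2.png',cv2.cvtColor(cv2.resize(s['pixels'][70:190,130:270],(700,600),interpolation=cv2.INTER_CUBIC),cv2.COLOR_RGB2BGR))
E
```

```text
clock: 23.7
ee_pos: [0.4741, -0.2397, 0.2087]
ee_rot: [-179.9, -0.2, 93.3]
ft_force: [-3.0, 10.2, 2.9]
gripper_width: 0.179
gripper_force: 59.7
```

View pics/g2.png

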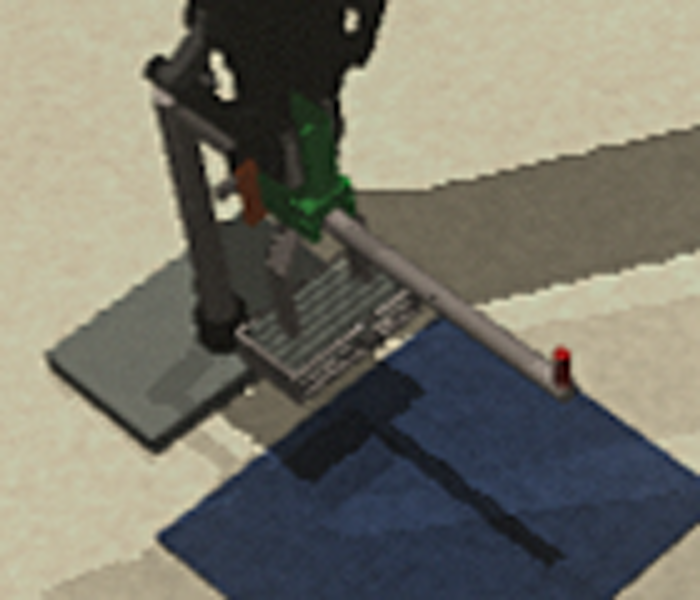

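The green roof (330,205) sits against the orange plate (250,190), on the rod. The press held about 10 N for over a second. I'll relax the push and check before releasing.

```bash
python3 -m pendant '[[[0,0.8,0.2,0,0],[0,0.8,0.2,0,0],[0,0.8,0,0,0],[0,0.6,0,0,0],[0,0,0,0,0],[0,0,0,0,0]]]'
```

```text
clock: 24.55
ee_pos: [0.4742, -0.2386, 0.2087]
ee_rot: [-180.0, -0.0, 93.2]
ft_force: [-0.7, 2.7, -4.9]
gripper_width: 0.177
gripper_force: 58.9
```

```bash
python3 -m pendant '[[[0,0.6,0,0.2,0],[0,0,0,0,0],[0,0,0,0,0]]]'
```

```text
clock: 24.92
ee_pos: [0.4745, -0.2383, 0.2089]
ee_rot: [180.0, 0.0, 93.2]
ft_force: [0.5, 0.4, -4.0]
gripper_width: 0.179
gripper_force: 58.8
```

```bash
python3 -m pendant '[[[0,0,0,0.3,0],[0,0,0,0,0],[0,0,0,0,0]]]'
```

```text
clock: 25.3
ee_pos: [0.4745, -0.2383, 0.2087]
ee_rot: [180.0, 0.0, 93.2]
ft_force: [-0.1, -0.2, -1.3]
gripper_width: 0.181
gripper_force: 59.0
```

```bash
python3 -m pendant '[[[0.25,0,0,0,0],[0.35,0,0,0,0],[0.5,0,0,0,0],[0.6,0,0,0,0],[0.6,0,0,0,0],[0.6,0,0,0,0]]]'
```

```text
clock: 26.05
ee_pos: [0.4743, -0.2381, 0.2085]
ee_rot: [-180.0, -0.0, 93.2]
ft_force: [0.3, -0.2, 0.0]
gripper_width: 0.601
gripper_force: 0.0
```

Released. I'll rise straight up and inspect.

```bash
python3 -m pendant '[[[0.6,0,0,-10,0],[0.6,0,0,-15,0],[0.6,0,0,-25,0],[0.6,0,0,-30,0],[0.6,0,0,-30,0],[0.6,0,0,-10,0],[0.6,0,0,0,0],[0.6,0,0,0,0]]]'
python3 - <<'E'
from h import *
for c in ('scene','wrist'):
    s=snap(c,'h_%s.png'%c)
    for n in('green_grip','green_seat','green'): print(c,n,[(np.round(d['position'],3),d['confidence']) for d in imaging.spot_point(c,n) if d['position'][1]<0])
a=cv2.imread('pics/h_scene.png')[70:190,130:270];b=cv2.imread('pics/h_wrist.png')
cv2.imwrite('pics/h.png',cv2.hconcat([cv2.resize(a,(448,384)),b[:,90:430]]))
E
```

```text
clock: 27.05
ee_pos: [0.474, -0.2378, 0.3275]
ee_rot: [-179.9, -0.0, 93.2]
ft_force: [0.1, -0.9, 0.4]
gripper_width: 0.601
gripper_force: 0.0
scene green_grip [(array([ 0.475, -0.237,  0.224]), 0.7), (array([ 0.471, -0.2  ,  0.002]), 0.64)]
scene green_seat [(array([ 0.47 , -0.237,  0.192]), 0.61)]
scene green [(array([ 0.474, -0.24 ,  0.187]), 0.84)]
wrist green_grip [(array([ 0.474, -0.239,  0.22 ]), 0.92)]
wrist green_seat [(array([ 0.47 , -0.242,  0.189]), 0.57)]
wrist green [(array([ 0.48 , -0.238,  0.187]), 0.6)]
```

View pics/h.png

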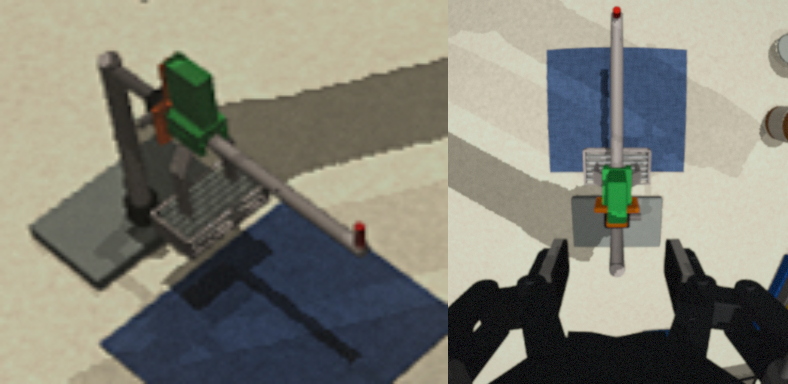

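The carrier hangs upright at the buffer, at (195,105) left and (617,195) right, and the gripper is clear of it.

```bash
python3 -c "
from plant import arm; print(arm.finish_job())"
```

```text
the job is handed in; nothing more can be done
None
```

The green carrier hangs released and still on the drying rail at the orange buffer, after being pressed there with about 10 N for over a second, and the job is handed in at about 27 s; the hand-in returned no verdict.

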